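# Pull the partition's vent flap shut with the hook pole

## Robot

A 7-joint arm with a two-finger parallel gripper is mounted at the origin on the work surface. World frame = base frame: x ahead of the robot, y to its left, z up, the work surface at z = 0. Lengths are in mm, angles in rad, forces in N, time in s.
With the tool pointing down it reaches from about 400 to 875 mm from the base axis. Payload 19.3 kg.
Tool frame: the origin (TCP) lies at the very end of the fingers, on their centre line; the grasp point (between the pads) lies 19 mm behind it (grip_point_offset is the z of the grasp point in the tool frame, in mm); z points along the fingers, x is the direction in which the jaws open and shut, and the axes are right-handed (so a half turn about z gives the same grasp; the last joint's range is limited). The gripper opens to 85 mm and grips with 20 to 120 N. Pads are 22 mm wide; open, the fingers measure 114 mm over their backs; the gripper's body (76 mm by 85 mm) begins 54 mm behind the grasp point. The pads swing forward as they close: fully open they stand 13 mm farther back than shut.
Start: joints at [-1.273, 0.521, -0.036, 1.599, 0.021, 1.021, -0.113], TCP at [224.745, 583.185, 231.291] pointing down, gripper open.
Joint ranges: [-2.91, 2.91], [-0.3, 2.13], [-1.5, 1.42], [0.17, 2.43], [-1.26, 4.41], [0.16, 1.93], [-2.52, 2.52]. Speed limits (rad/s): [1.89, 1.89, 2.39, 2.39, 3.01, 3.01, 3.01].

## Interface

Orientations are given as a 3x3 rotation matrix whose columns are the frame's x, y, z axes.
In Python, from workcell import movep, movel, goto_joints, open_gripper, clamp, wait, inverse_kinematics, read_state, camera, PlanningError, finish_job, grip_point_offset gives the robot as it stands. Calls block until the motion is done:
- movep(position, orientation): joint-space move of the TCP to a pose.
- movel(position, frame=None, max_speed=150, guard=None): straight line of the TCP; frame=None keeps the orientation; max_speed is the mean speed in mm/s. With guard (N) it stops when the force on the tool has changed by that much, and returns True; else False.
- goto_joints(angles): joint-space move.
- open_gripper() and clamp(): open the fingers fully, or close them until they stop; the grip force is fixed at half the most.
- wait(seconds).
- inverse_kinematics(position, orientation): joint angles nearest the present ones, or None.
- read_state(): the state.
- camera(name): name is "side" or "top"; returns a dict with "image" (400x640x3 uint8, blue, green, red), "range_z" (400x640 float32, mm along the optical axis (not along the pixel's ray), 0 where there is no reading), "fx", "fy", "cx", "cy" (pixels), "cam_to_world" (4x4, takes a point from camera to world coordinates). Camera axes: x right, y up, looking along -z (the intrinsics and any distortion apply to the point x, -y, -z); pixel columns grow to the right and rows downward; lengths in mm; the calibration is good to about 2 mm. A picture is of the moment at which its call begins.
A pose or a line that the arm cannot do raises PlanningError and nothing moves.
- finish_job(): hands the job in, once; it reports no verdict.
The state is a dict: "time": time; "qpos": joint angles; "qvel": joint speeds; "joint_efforts": joint torques, N m; "eef_pos": TCP position; "tool_rot": TCP orientation; "ft_force": force on the tool from outside, world axes, zero at the start; "torque": the same for the moment, N m; "finger_gap": finger opening in mm.
Only numpy, scipy, OpenCV 4.12 (cv2) and the standard library are available. Lean on these libraries where they do the work, as an engineer would, in place of code of your own. Each camera call takes 0.05 s, during which the arm holds its last target.

## Task

The glass vent flap in the desk partition is leaning open: take the hook pole from its rest, put the hook sideways through the ring on the flap and pull the flap fully shut with it, without letting it slam and without touching the flap with the gripper or arm. Then unhook, leave the flap shut, and lay the pole back down in both forks of its rest and let go. Leave the mug, stapler, pen cup and bottle where they stand.

Things in the scene. Friction and masses are not known exactly. Their poses are not given: they have to be found in the camera images.
- pole_grip (a point): Centre of the hook pole's handle: where to grip. x runs along the pole to the hook end, z up as it lies. Square wooden handle 18 x 18 mm, x -80 to +80 mm; then a straight steel rod 9 mm thick (15 mm ferrule at first) to x = 170, where it turns square to +y as a hook finger. About 120 g, balances near x = +20. Starts level in the rest, 59 mm above the desk, hook end away from the robot.
- hook_mid (a point): Middle of the pole's hook finger, at (170, 22.5, 0) mm from pole_grip, same axes. The straight finger is 9 mm thick and runs along y from the rod (22.5 mm before this point) to its free end (22.5 mm past it).
- rest_seat (a point): Where the handle's centre belongs when the pole is home in its rest, 59 mm above the desk. x along the rest (the pole's direction), y across it, z up. Below the handle, between the forks, there is only a base 10 mm high.
- rest: Black fixed stand for the pole, left or right of the middle; origin under its centre, axes as rest_seat. Base 170 x 70 x 10 mm with two U-shaped forks, 12 mm thick (x) and 56 mm wide, at x = -60 and +60 mm. Each slot is 34 mm wide (y), its floor 50 mm and its lips' tops 68 mm above the desk.
- partition: Fixed desk partition 270 mm wide (y); origin under its centre, x through it away from the robot, z up. Grey board and sill to 172 mm high, 26 mm thick about x = 0; window opening between posts (22 wide at y = -125, +125); white ledge over it, 324 to 342 mm high, x -95 to +6, blocks an upright gripper: slope the pole 30 to 35 degrees up to its hook. Ledge brackets at the posts reach down to 288.
- flap_hinge_mid (a point): Middle of the flap's hinge line, fixed to the partition, 180 mm above the desk at x = y = 0 of the partition, with the partition's axes: y is the hinge line.
- ring_eye (a point): Centre of the steel ring on the flap's robot-side face near its top, turning with it; at (-30, 0, 110) mm from flap_hinge_mid when shut. 34 mm clear inside, wire 7 mm; the hole's axis is this point's y, parallel to the hinge, so the hook finger goes in sideways, towards +y. The flap is glass in an aluminium frame, 200 wide, 132 high, 10 thick.
- flap (a joint): Opening angle of the vent flap, rad: 0 is shut (upright in the partition, against its stop); positive leans its top away from the robot (+x of the partition), turning about the partition's +y axis. It starts open, 0.65 to 0.85. A stiff friction hinge holds it wherever it is left: about 3 to 4 N at the ring moves it.
- mug: Bystander: white mug, 80 mm across, 90 mm high, handle at its +y; origin at the centre of its underside, on the desk in front of the partition.
- stapler: Bystander: black and steel stapler 140 mm along x, 36 wide, 53 high; origin at the centre of its underside.
- pencup: Bystander: dark round pen cup 76 mm across, 100 mm high, pens up to 155 mm; origin at the centre of its underside. It stands on the other side from the rest.
- gel_bottle: Bystander: clear bottle 64 mm across, 160 mm high; origin at the centre of its underside, beside the partition.
Not all that is in view belongs to the job. Leave any blue or red look-alike of the rest alone.

How it is judged (in metres and radians):
On the way, in this order (a step that is already met when the one before it is completed fails the run):
1. the hook finger is through the ring while the flap is still open (distance between hook_mid and ring_eye below 0.021 m and value of joint flap above 0.2 rad), for 0.1 s.
2. the flap has been pulled shut (within 0.04 rad) with the hook still through the ring (value of joint flap below 0.04 rad and distance between hook_mid and ring_eye below 0.027 m), for 0.1 s.
At the end, for the whole second after the job is handed in: The flap is shut (within 0.05 rad) and the pole lies still in both forks of its rest, down on their floors, its handle's centre within 28 mm of rest_seat and its length along the rest, let go (value of joint flap below 0.05 rad and distance between pole_grip and rest_seat below 0.028 m and z of pole_grip in the frame of rest_seat below 0.007 m and angle between the x axis of pole_grip and the x axis of rest_seat, either way round below 0.15 rad and linear speed of pole below 0.02 m/s); the robot touches nothing.
It fails at once if the gripper or arm touches the flap (contact force between any of the fingers, the arm and flap above 1 N).
It fails at once if the flap slams (faster than 2 rad/s) (velocity of joint flap below -2 rad/s).
It fails at once if a bystander is pushed more than 30 mm or tipped (distance of any of mug, stapler, pencup, gel_bottle from where it was at the start of the episode above 0.03 m or angle between any of mug, pencup, gel_bottle's own z axis and vertical above 0.4 rad).
It also fails if it takes over 61 s, if anything falls off the work surface, if the arm or the gripper's body presses on something with over 40 N, if the wrist force passes 120 N, or if a joint passes its speed limit or range.

## Working session

There is one attempt and no reset: what is moved stays moved. The work goes in short steps, each a Python script; the robot and the scene stay as the last script left them, time stands still between calls to the robot, and variables do not carry over. Pictures are saved under pics/ and viewed, and the job is handed in when it is done.

```bash
ls; mkdir -p pics
python3 - <<'E'
from workcell import *
import cv2,numpy as np
for n in("side","top"):
    c=camera(n); cv2.imwrite(f"pics/{n}0.png",c["image"]); np.savez(f"{n}0.npz",**c)
    print(n,c["fx"],c["fy"],c["cx"],c["cy"],c.keys());print(np.round(c["cam_to_world"],3))
s=read_state();print(s, grip_point_offset)
E
```

```text
pics
side 369.5453961623475 369.5453961623475 314.7460925477141 204.91225859398332 dict_keys(['image', 'range_z', 'fx', 'fy', 'cx', 'cy', 'cam_to_world'])
[[ 9.15000e-01  2.64000e-01 -3.06000e-01  1.56964e+02]
 [-4.04000e-01  6.18000e-01 -6.74000e-01 -7.32127e+02]
 [ 1.10000e-02  7.40000e-01  6.72000e-01  9.66110e+02]
 [ 0.00000e+00  0.00000e+00  0.00000e+00  1.00000e+00]]
top 424.962586803189 424.962586803189 316.1351301032694 196.4470382851624 dict_keys(['image', 'range_z', 'fx', 'fy', 'cx', 'cy', 'cam_to_world'])
[[ 1.700000e-02  9.860000e-01 -1.640000e-01  3.059450e+02]
 [-1.000000e+00  1.800000e-02  1.000000e-03  9.479800e+01]
 [ 4.000000e-03  1.640000e-01  9.860000e-01  1.560602e+03]
 [ 0.000000e+00  0.000000e+00  0.000000e+00  1.000000e+00]]
{'time': 0.1, 'qpos': array([-1.27319006,  0.52197189, -0.03634616,  1.59989833,  0.02120992,
        1.02108647, -0.11278361]), 'qvel': array([-0.0012938 , -0.00021554,  0.00062804, -0.00180633, -0.0005039 ,
       -0.00019702, -0.00014994]), 'joint_efforts': array([ 4.97415575e-03, -9.28474045e+01,  1.98446475e+00, -3.70532763e+01,
        1.80490559e-02,  5.23212191e-03, -1.49225178e-05]), 'eef_pos': array([224.65416164, 582.93614071, 230.79104118]), 'tool_rot': array([[ 3.59544991e-01,  9.33127706e-01, -2.90045755e-04],
       [ 9.33127240e-01, -3.59545102e-01, -9.34795965e-04],
       [-9.76568544e-04,  6.54516114e-05, -9.99999521e-01]]), 'ft_force': array([-0.50433105, -0.0516373 , -0.61117976]), 'torque': array([-0.01502963, -0.01125707,  0.03128921]), 'finger_gap': 85.17966525075269} -18.700000000000003
```

View pics/side0.png

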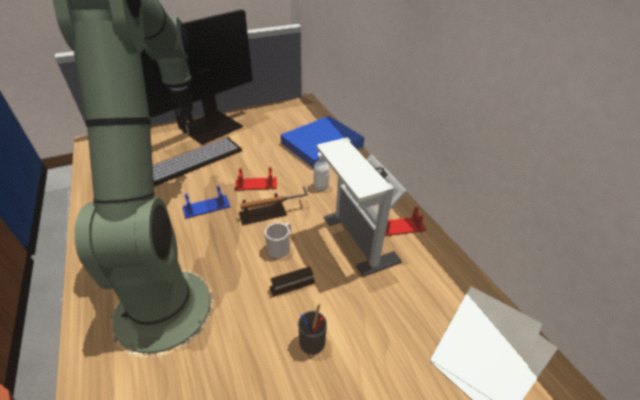

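View pics/top0.png

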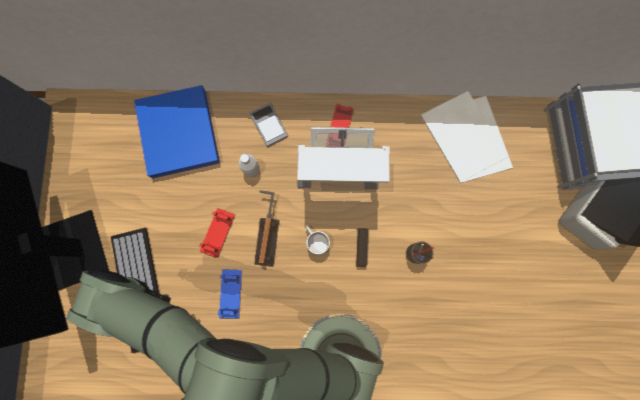

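```bash
cat > H.py <<'E'
import numpy as np,cv2
def load(n): 
    return dict(np.load(n))
def ray(c,u,v):
    d=np.stack([(np.asarray(u,float)-c["cx"])/c["fx"],-(np.asarray(v,float)-c["cy"])/c["fy"],-np.ones(np.shape(u))],-1)
    T=c["cam_to_world"]; return T[:3,3], d@T[:3,:3].T   # scale = range_z
def onz(c,u,v,z):
    o,d=ray(c,u,v); t=(z-o[2])/d[...,2]; return o+d*t[...,None]
def cloud(c):
    v,u=np.mgrid[0:400,0:640]; o,d=ray(c,u,v); return o+d*c["range_z"][...,None]
def proj(c,P):
    T=np.linalg.inv(c["cam_to_world"]); p=np.asarray(P)@T[:3,:3].T+T[:3,3]
    return np.stack([c["cx"]+c["fx"]*p[...,0]/-p[...,2], c["cy"]-c["fy"]*p[...,1]/-p[...,2]],-1)
E
python3 - <<'E'
from H import *
t=load("top0.npz"); s=load("side0.npz")
im=t["image"][80:280,200:460]; cv2.imwrite("pics/topc.png",cv2.resize(im,None,fx=3,fy=3,interpolation=cv2.INTER_CUBIC))
im=s["image"][120:290,220:440]; cv2.imwrite("pics/sidec.png",cv2.resize(im,None,fx=3.5,fy=3.5,interpolation=cv2.INTER_CUBIC))
for c,n,pts in((t,"top",[(340,350),(267,242),(264,256),(270,216),(343,165),(318,243),(362,248),(419,253),(248,163),(500,250)]),(s,"side",[(265,205),(300,195),(280,280),(350,150),(400,350),(380,270)])):
    P=cloud(c)
    for u,v in pts: print(n,u,v,np.round(P[v,u]))
E
```

```text
top 340 350 [ 89.  22. 372.]
top 267 242 [390. 262.  67.]
top 264 256 [341. 270.  67.]
top 270 216 [482. 255.  64.]
top 343 165 [605.  15. 340.]
top 318 243 [393.  83.   6.]
top 362 248 [376. -72.  52.]
top 419 253 [ 361. -270.   66.]
top 248 163 [656. 330. 133.]
top 500 250 [ 380. -582.    2.]
side 265 205 [416. 303.   8.]
side 300 195 [539. 245.  64.]
side 280 280 [341. -81.  52.]
side 350 150 [637.  76. 342.]
side 400 350 [ 571. -393.    3.]
side 380 270 [ 666. -134.   -3.]
```

View pics/topc.png

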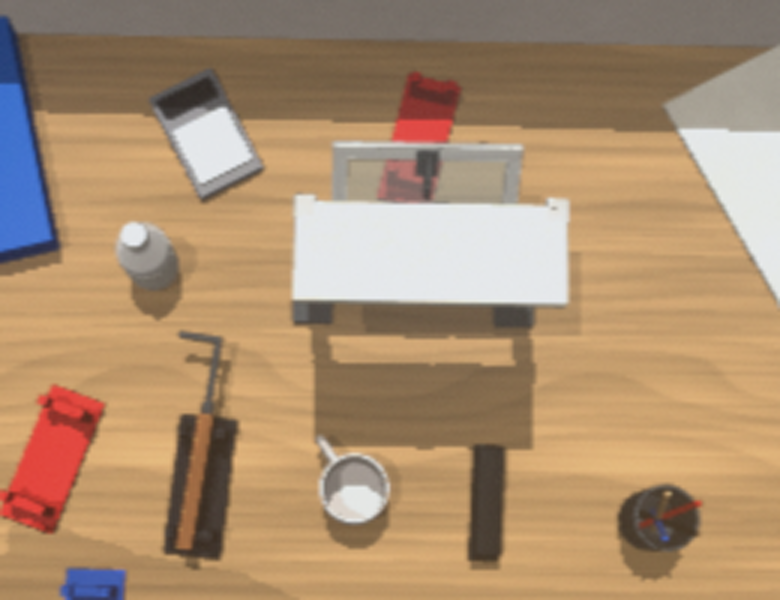

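View pics/sidec.png

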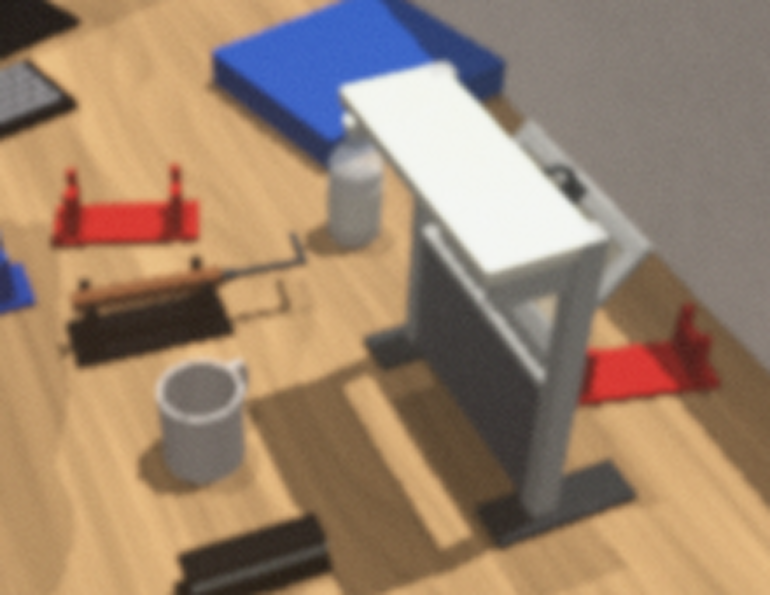

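```bash
cat > m.py <<'E'
from H import *
t=load("top0.npz"); s=load("side0.npz")
for n,c in(("top",t),("side",s)):
    P=cloud(c); im=c["image"].astype(int); hsv=cv2.cvtColor(c["image"],cv2.COLOR_BGR2HSV)
    z=P[...,2]
    M=(abs(z-342)<10)&(P[...,0]>500)&(P[...,0]<750)&(abs(P[...,1])<250)
    cs,_=cv2.findContours(M.astype(np.uint8),cv2.RETR_EXTERNAL,cv2.CHAIN_APPROX_NONE)
    q=max(cs,key=cv2.contourArea)[:,0]
    W=onz(c,q[:,0],q[:,1],342.)
    r=cv2.minAreaRect(W[:,:2].astype(np.float32)); print(n,"ledge",r,"z",np.median(z[M])); print(np.round(cv2.boxPoints(r)))
    # handle: brown
    H,S,V=hsv[...,0],hsv[...,1],hsv[...,2]
    R=(P[...,0]>250)&(P[...,0]<600)&(P[...,1]>180)&(P[...,1]<340)&(z>56)&(z<82)
    B=R&(S>90)&(V>50)
    w=P[B]; print("handle n",len(w))
    X=onz(c,*np.nonzero(B)[::-1],68.)[:,:2]
    m=X.mean(0); d=np.linalg.svd(X-m)[2][0]; d*=np.sign(d[0]); a=(X-m)@d
    print(" c",m,"mid",m+d*(a.min()+a.max())/2,"ang",np.arctan2(d[1],d[0]),a.min(),a.max(), "z",np.median(w[:,2]))
    G=R&~B&(P[...,0]>440); 
    vv,uu=np.nonzero(G); X=onz(c,uu,vv,62.)
    for u,v,p,zz in zip(uu,vv,X,z[G]): print((u,v),np.round(p[:2]),round(zz),end="; ")
    print()
E
python3 m.py
```

```text
top ledge ((609.779296875, 14.172744750976562), (108.11314392089844, 270.0755310058594), 0.3662388324737549) z 341.65369319770684
[[ 555.  149.]
 [ 557. -121.]
 [ 665. -121.]
 [ 663.  150.]]
handle n 280
 c [403.83321074 268.52998917] mid [443.78753979 263.78185488] ang -0.11828429428205074 -86.40123590009084 166.8721794559372 z 66.91743095471224
(np.int64(260), np.int64(191)) [572. 294.] 67; (np.int64(261), np.int64(191)) [572. 290.] 58; (np.int64(262), np.int64(191)) [572. 287.] 72; (np.int64(263), np.int64(191)) [572. 283.] 65; (np.int64(265), np.int64(191)) [572. 276.] 60; (np.int64(266), np.int64(191)) [572. 273.] 59; (np.int64(267), np.int64(191)) [572. 269.] 59; (np.int64(260), np.int64(192)) [568. 294.] 60; (np.int64(261), np.int64(192)) [568. 290.] 59; (np.int64(262), np.int64(192)) [568. 287.] 65; (np.int64(263), np.int64(192)) [568. 283.] 62; (np.int64(264), np.int64(192)) [568. 280.] 67; (np.int64(265), np.int64(192)) [568. 276.] 70; (np.int64(266), np.int64(192)) [569. 272.] 66; (np.int64(267), np.int64(192)) [569. 269.] 66; (np.int64(268), np.int64(192)) [569. 265.] 59;
[... 6044 characters left out ...]
int64(286), np.int64(197)) [487. 257.] 66; (np.int64(287), np.int64(197)) [491. 255.] 65; (np.int64(288), np.int64(197)) [494. 254.] 61; (np.int64(289), np.int64(197)) [497. 252.] 62; (np.int64(290), np.int64(197)) [501. 251.] 64; (np.int64(291), np.int64(197)) [504. 249.] 59; (np.int64(292), np.int64(197)) [508. 248.] 62; (np.int64(294), np.int64(197)) [515. 245.] 58; (np.int64(284), np.int64(198)) [478. 254.] 66; (np.int64(285), np.int64(198)) [482. 253.] 65; (np.int64(286), np.int64(198)) [485. 251.] 61; (np.int64(287), np.int64(198)) [489. 250.] 60; (np.int64(288), np.int64(198)) [492. 248.] 59; (np.int64(279), np.int64(203)) [452. 235.] 60; (np.int64(279), np.int64(204)) [450. 230.] 56;
```

```bash
cat > m2.py <<'E'
from H import *
t=load("top0.npz"); s=load("side0.npz")
g=cv2.cvtColor(t["image"],cv2.COLOR_BGR2GRAY).astype(float)
# ledge front edge subpixel: columns 305..382, rows 172..190
L=[]
for u in range(304,384):
    col=g[170:190,u]; d=np.diff(col); k=np.argmin(d); 
    w=np.clip(-d[max(k-2,0):k+3],0,None); L.append((u,170+np.sum((np.arange(max(k-2,0),max(k-2,0)+len(w))+.5)*w)/w.sum()))
L=np.array(L); p=np.polyfit(L[:,0],L[:,1],1); r=L[:,1]-np.polyval(p,L[:,0]); k=abs(r)<1; p=np.polyfit(L[k,0],L[k,1],1)
print("front edge",p,k.sum()); 
A=onz(t,[304.,384.],np.polyval(p,[304.,384.]),342.); print(A)
# ledge side edges
for nm,lo,hi,sg in(("left",290,306,1),("right",382,398,-1)):
    e=[]
    for v in range(152,178):
        row=g[v,lo:hi]; d=np.clip(sg*np.diff(row),0,None); kk=np.argmax(d); w=d[max(kk-2,0):kk+3]; e.append(lo+np.sum((np.arange(max(kk-2,0),max(kk-2,0)+len(w))+.5)*w)/w.sum())
    u=np.median(e); print(nm,u,onz(t,u,165.,342.))
for n,c in(("top",t),("side",s)):
    P=cloud(c); M=(P[...,0]>675)&(P[...,0]<790)&(abs(P[...,1]-14)<105)&(P[...,2]>190)&(P[...,2]<315)
    w=P[M]; print(n,len(w), w.min(0),w.max(0))
    vv,uu=np.nonzero(M); print(uu.min(),uu.max(),vv.min(),vv.max())
    G=w[:,0]-650; print("ang atan2", np.round(np.percentile(np.arctan2(w[:,0]-650,w[:,2]-180),[10,25,50,75,90]),3))
    for v in range(vv.min(),vv.max()+1,2):
        q=P[v][M[v]]; print(v,len(q),np.round(np.median(q,0)))
im=t["image"][115:160,300:390]; cv2.imwrite("pics/ring.png",cv2.resize(im,None,fx=8,fy=8,interpolation=cv2.INTER_CUBIC))
im=s["image"][145:215,360:430]; cv2.imwrite("pics/rings.png",cv2.resize(im,None,fx=8,fy=8,interpolation=cv2.INTER_CUBIC))
E
python3 m2.py
```

```text
front edge [1.76747077e-02 1.74296157e+02] 80
[[ 558.1183218   129.43614311  342.        ]
 [ 558.1888077  -104.73220471  342.        ]]
left 297.48882215548883 [601.80985162 149.56667049 342.        ]
right 388.7866071428572 [ 606.78198508 -119.26539553  342.        ]
top 1266 [679.2326068  -86.02972657 221.26518655] [743.96835496 112.99015488 308.10822095]
311 374 127 147
ang atan2 [0.668 0.692 0.713 0.733 0.752]
127 31 [742.  66. 277.]
129 64 [735.  14. 281.]
131 63 [730.  16. 275.]
133 63 [726.  17. 269.]
135 63 [722.  17. 262.]
137 63 [717.  17. 256.]
139 63 [712.  17. 251.]
141 61 [707.  17. 246.]
143 62 [702.  17. 240.]
145 62 [697.  16. 233.]
147 44 [692. -16. 230.]
side 507 [675.7182079  -90.31241196 206.78114224] [741.21756937 110.85778878 305.92815031]
366 405 154 207
ang atan2 [0.647 0.681 0.696 0.711 0.728]
154 2 [735. 110. 281.]
156 6 [732. 104. 277.]
158 9 [730.  95. 276.]
160 11 [728.  91. 271.]
162 12 [728.  78. 272.]
164 12 [728.  64. 273.]
166 11 [723.  54. 272.]
168 11 [707.  10. 300.]
170 11 [725.  31. 273.]
172 11 [723.   9. 280.]
174 12 [723.   3. 277.]
176 12 [727.  -4. 274.]
178 12 [729. -13. 272.]
180 12 [729. -24. 272.]
182 12 [727. -35. 273.]
184 9 [730. -48. 275.]
186 9 [730. -61. 276.]
188 11 [730. -69. 275.]
190 12 [727. -75. 273.]
192 12 [722. -78. 268.]
194 10 [719. -80. 264.]
196 9 [714. -80. 258.]
198 7 [710. -82. 253.]
200 6 [708. -84. 246.]
202 4 [704. -86. 243.]
204 6 [687. -68. 225.]
206 3 [692. -87. 230.]
```

Run:
```python
import cv2,numpy as np
a=cv2.imread("pics/ring.png");b=cv2.imread("pics/rings.png")
cv2.imwrite("pics/rr.png",np.vstack([a,cv2.resize(b,(240,240)).repeat(1,0) if 0 else cv2.copyMakeBorder(cv2.resize(b,(230,230)),0,0,0,490,0)]))
```

```text
(no output)
```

View pics/rr.png

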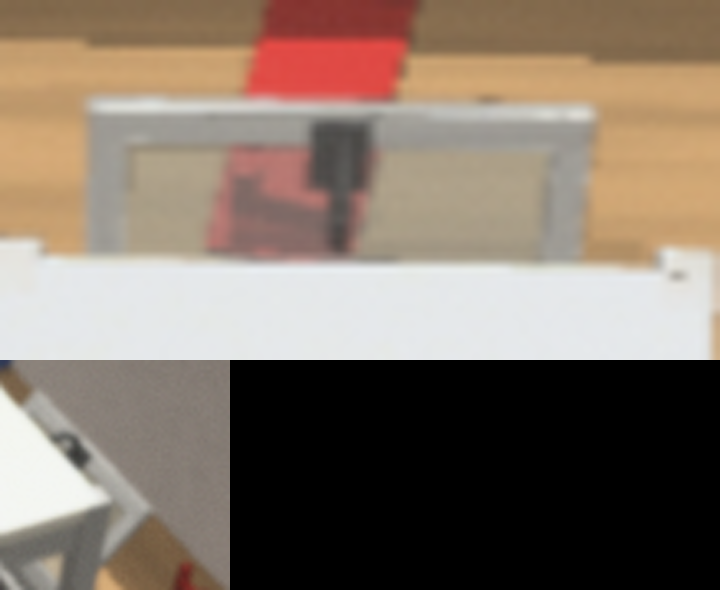

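View pics/rings.png

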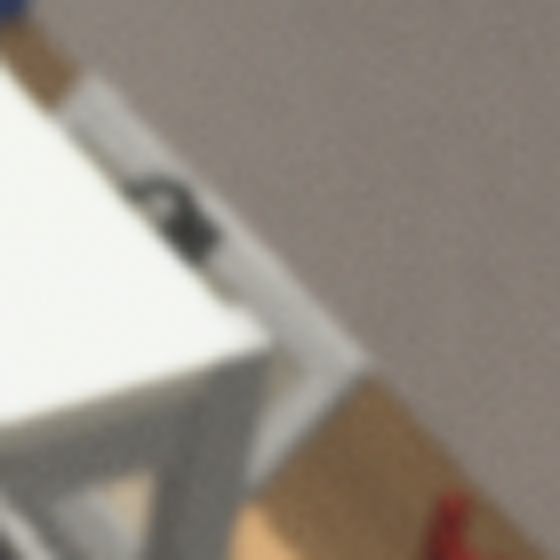

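```bash
cat > m3.py <<'E'
from H import *
t=load("top0.npz"); s=load("side0.npz")
print("ring y",onz(t,342.3,141.,298.), onz(t,342.3,141.,285.))
P=cloud(t); M=np.zeros((400,640),bool); M[129:147,312:336]=1; M[129:147,349:373]=1
w=P[M]; w=w[(w[:,0]>680)&(w[:,2]>200)&(w[:,2]<300)]
m=np.median(w,0)
from scipy.optimize import least_squares
f=least_squares(lambda p:(w[:,0]-653)*np.cos(p[0])-(w[:,2]-180)*np.sin(p[0])-p[1],[.7,-5],loss="soft_l1"); print("plane",f.x)
f=least_squares(lambda p:(w[:,0]-653)*np.cos(p[0])-(w[:,2]-180)*np.sin(p[0])+5,[.7],loss="soft_l1"); print("fixed",f.x)
# flap top back edge row in top image predicted per theta
for th in(.66,.70,.74,.78):
    c,S=np.cos(th),np.sin(th)
    L=lambda x,y,z:(653+x*c+z*S,15+y,180-x*S+z*c)
    print(th,"edge back",proj(t,L(5,0,132)),"front",proj(t,L(-5,0,132)),"eye",L(-30,0,110),proj(s,L(-30,0,110)), "sidecorner",proj(s,L(5,-100,132)),proj(s,L(5,100,132)))
    a=np.linspace(0,6.28,9)[:-1]; print(np.round(proj(s,np.array([L(-30+20*np.cos(q),0,110+20*np.sin(q)) for q in a])).T,1).tolist())
for c,n in((t,"top"),(s,"side")):
    P=cloud(c); hsv=cv2.cvtColor(c["image"],cv2.COLOR_BGR2HSV)
    q=(P[...,0]>300)&(P[...,0]<500)&(P[...,1]>200)&(P[...,1]<330)&(abs(P[...,2]-8)<9)&(hsv[...,2]<75)
    vv,uu=np.nonzero(q); X=onz(c,uu,vv,10.)[:,:2]; print(n,"base",cv2.minAreaRect(X.astype(np.float32)))
    q=(P[...,0]>300)&(P[...,0]<470)&(P[...,1]>200)&(P[...,1]<330)&(abs(P[...,2]-66)<9)&(hsv[...,1]>120)&(hsv[...,0]<20)&(hsv[...,2]>60)
    vv,uu=np.nonzero(q); X=onz(c,uu,vv,68.)[:,:2]; print(n,"handle",cv2.minAreaRect(X.astype(np.float32)))
    print("grip proj",proj(c,[397.6,269,68]),proj(c,[397.6+170*.992,269-170*.125,63.5]))
print("elev expects");
E
python3 m3.py
python3 - <<'E'
import cv2,numpy as np
t=np.load("top0.npz")["image"][180:270,225:315]; s=np.load("side0.npz")["image"][175:230,225:315]
cv2.imwrite("pics/pole.png",np.vstack([cv2.resize(t,None,fx=4,fy=4,interpolation=cv2.INTER_CUBIC),cv2.resize(s,None,fx=4,fy=4,interpolation=cv2.INTER_CUBIC)]))
E
```

```text
ring y [690.89225651  15.45242037 298.        ] [694.85574501  14.63546403 285.        ]
plane [0.67139094 1.9460081 ]
fixed [0.74067276]
0.66 edge back [342.20566835 128.11871264] front [342.3144739 129.9146154] eye (np.float64(696.7430867721567), 15, np.float64(285.2926510239132)) [375.33405486 171.88657639] sidecorner [405.0898583  188.86018027] [370.33772871 152.84858094]
[[379.3, 381.0, 379.5, 375.4, 371.3, 369.6, 371.2, 375.2], [173.9, 169.7, 166.8, 166.8, 169.9, 174.1, 177.0, 176.8]]
0.7 edge back [342.14335675 127.2614547 ] front [342.25852992 128.93803887] eye (np.float64(700.9186799776113), 15, np.float64(283.45917121842444)) [376.44321561 172.04329273] sidecorner [406.02712704 189.43473244] [371.27259669 153.46475197]
[[380.2, 382.1, 380.7, 376.8, 372.6, 370.7, 372.2, 376.1], [174.2, 170.1, 167.0, 166.9, 169.8, 174.0, 177.0, 177.1]]
0.74 edge back [342.07789342 126.46880482] front [342.19915818 128.02395974] eye (np.float64(705.0176135172082), 15, np.float64(281.46017880909903)) [377.51908372 172.24847287] sidecorner [406.90795282 190.0587303 ] [372.1590555  154.12646615]

[... 367 characters left out ...]
, 384.2, 383.1, 379.4, 375.1, 372.9, 374.0, 377.8], [175.0, 170.9, 167.7, 167.2, 169.9, 174.1, 177.3, 177.6]]
top base ((394.3482666015625, 270.756103515625), (62.360557556152344, 163.1155548095703), 85.1680908203125)
top handle ((393.91107177734375, 269.53485107421875), (19.091400146484375, 149.9962158203125), 82.6783447265625)
grip proj [264.97435959 239.80894276] [272.81817518 192.68245584]
side base ((391.59979248046875, 264.09844970703125), (74.7239990234375, 161.46946716308594), 87.0794677734375)
side handle ((392.8035888671875, 264.3820495605469), (37.375335693359375, 155.44967651367188), 83.95338439941406)
grip proj [261.75640414 200.0107742 ] [306.49029328 192.70767887]
elev expects
```

View pics/pole.png

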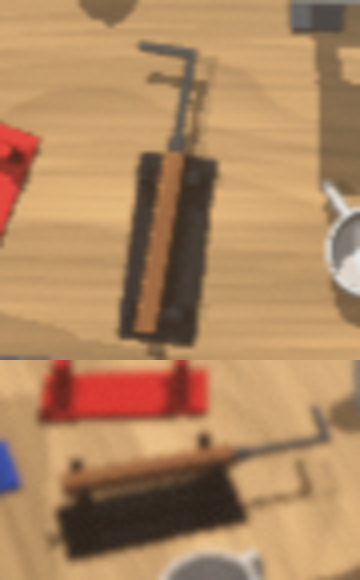

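```bash
cat > R.py <<'E'
import numpy as np
from workcell import *
from scipy.spatial.transform import Rotation as Ro
PX,PY,YAW=653.,15.,0.0
GX=-25.; OFF=18.7
def Rp(yaw,el): return (Ro.from_euler("z",yaw)*Ro.from_euler("y",-el)).as_matrix()
def tool(R,s=1): 
    z=-R[:,2]; x=s*R[:,1]; return np.stack([x,np.cross(z,x),z],1)
def tcp_from_grip(p,R): return np.asarray(p,float)+R@np.array([GX,0,-OFF])
def tcp_from_hook(h,R): return np.asarray(h,float)+R@np.array([GX-170,-22.5,-OFF])
def P2W(p): c,s=np.cos(YAW),np.sin(YAW); return np.array([PX+c*p[0]-s*p[1],PY+s*p[0]+c*p[1],p[2]])
def eye(th): return np.array([-30*np.cos(th)+110*np.sin(th),0,180+30*np.sin(th)+110*np.cos(th)])
GRIP=np.array([397.5,269.2,59.]); PYAW=-.127
E
python3 - <<'E'
from R import *
for s in(1,-1):
    print("s",s)
    R=Rp(PYAW,0)
    for dz in(0,100,170): print("grip",dz,np.round(inverse_kinematics(tcp_from_grip(GRIP+[0,0,dz],R),tool(R,s)) if inverse_kinematics(tcp_from_grip(GRIP+[0,0,dz],R),tool(R,s)) is not None else np.nan,2))
    for el in(30,32,35):
        R=Rp(0,np.radians(el))
        for hx,hy,hz in((-150,-45,283),(-110,-45,283),(49,-45,283),(49,0,283),(-30,0,290),(-45,0,290),(-60,-45,290)):
            p=tcp_from_hook(P2W((hx,hy,hz)),R); q=inverse_kinematics(p,tool(R,s)); print(el,hx,hy,np.round(p),None if q is None else np.round(q,2))
E
```

```text
s 1
grip 0 [-0.72  0.6  -0.06  2.15  0.08  0.39  0.6 ]
grip 100 [-0.73  0.4  -0.04  2.1   0.03  0.64  0.66]
grip 170 [-0.75  0.29 -0.02  2.04  0.01  0.81  0.68]
30 -150 -45 [343. -52. 169.] None
30 -110 -45 [383. -52. 169.] None
30 49 -45 [542. -52. 169.] [ 0.49  0.38 -0.62  2.28  1.53  0.23  0.08]
30 49 0 [542.  -8. 169.] [ 0.24  0.35 -0.45  2.29  1.56  0.22 -0.08]
30 -30 0 [463.  -8. 176.] None
30 -45 0 [448.  -8. 176.] None
30 -60 -45 [433. -52. 176.] None
32 -150 -45 [348. -52. 164.] None
32 -110 -45 [388. -52. 164.] None
32 49 -45 [547. -52. 164.] [ 0.45  0.39 -0.56  2.3   1.87  0.22 -0.26]
32 49 0 [547.  -8. 164.] [ 0.07  0.35 -0.25  2.32  2.04  0.18 -0.57]
32 -30 0 [468.  -8. 171.] None
32 -45 0 [453.  -8. 171.] None
32 -60 -45 [438. -52. 171.] None
35 -150 -45 [354. -52. 156.] None
35 -110 -45 [394. -52. 156.] None
35 49 -45 [553. -52. 156.] [ 0.45  0.42 -0.56  2.33  2.24  0.29 -0.62]
35 49 0 [553.  -8. 156.] [ 0.35  0.43 -0.6   2.34  2.1   0.36 -0.58]
35 -30 0 [474.  -8. 163.] None
35 -45 0 [459.  -8. 163.] None
35 -60 -45 [444. -52. 163.] None
s -1
grip 0 [-1.09  0.66  0.45
[... 262 characters left out ...]
30 -30 0 [463.  -8. 176.] None
30 -45 0 [448.  -8. 176.] None
30 -60 -45 [433. -52. 176.] None
32 -150 -45 [348. -52. 164.] None
32 -110 -45 [388. -52. 164.] None
32 49 -45 [547. -52. 164.] [-0.35  0.39  0.41  2.34  4.05  0.19  0.62]
32 49 0 [547.  -8. 164.] [-0.63  0.43  0.63  2.35  4.09  0.22  0.46]
32 -30 0 [468.  -8. 171.] None
32 -45 0 [453.  -8. 171.] None
32 -60 -45 [438. -52. 171.] None
35 -150 -45 [354. -52. 156.] None
35 -110 -45 [394. -52. 156.] None
35 49 -45 [553. -52. 156.] [ 0.35  0.41 -0.45  2.34  2.37  0.26  2.37]
35 49 0 [553.  -8. 156.] [ 0.06  0.39 -0.25  2.35  2.42  0.26  2.19]
35 -30 0 [474.  -8. 163.] None
35 -45 0 [459.  -8. 163.] None
35 -60 -45 [444. -52. 163.] None
```

Run:
```python
from R import *
OFF=18.7
def pose(h,el,tau,gx,yaw,s):
    Rpl=Rp(yaw,el); Rt=tool(Rp(yaw,tau),s)
    g=P2W(h)+Rpl@np.array([gx-170,-22.5,0]); return g+Rt[:,2]*OFF,Rt,g
for el in(20,25,30,35):
  for tau in(0,8,16,24):
    for gx in(-25,-40):
      for yaw in(0,.2,-.2):
        for s in(1,-1):
          e=np.radians(el);t=np.radians(tau)
          p,R,g=pose((51,0,283),e,t,gx,yaw,s)
          gx_,gz=g[0]-PX,g[2]; a=(324-gz-45*np.sin(t))/np.cos(t); fx=gx_-a*np.sin(t)+45*np.cos(t)
          if fx>-105: continue
          res=''
          for h in((51,-45,283),(20,-45,283),(-42,0,292),(-55,-45,290),(-100,-45,285)):
            p,R,g=pose(h,e,t,gx,yaw,s); q=inverse_kinematics(p,R); res+='.' if q is None else '#'
          print(el,tau,gx,yaw,s,round(fx),res)
```

```text
20 8 -40 0 1 -117 #####
20 8 -40 0 -1 -117 #####
20 8 -40 0.2 1 -108 #####
20 8 -40 0.2 -1 -108 #####
20 8 -40 -0.2 1 -117 #####
20 8 -40 -0.2 -1 -117 #####
20 16 -25 0 1 -116 #####
20 16 -25 0 -1 -116 #####
20 16 -25 0.2 1 -108 #####
20 16 -25 0.2 -1 -108 #####
20 16 -25 -0.2 1 -117 #####
20 16 -25 -0.2 -1 -117 #####
20 16 -40 0 1 -132 ####.
20 16 -40 0 -1 -132 ####.
20 16 -40 0.2 1 -123 #####
20 16 -40 0.2 -1 -123 #####
20 16 -40 -0.2 1 -132 ####.
20 16 -40 -0.2 -1 -132 ####.
20 24 -25 0 1 -131 ####.
20 24 -25 0 -1 -131 ####.
20 24 -25 0.2 1 -123 ####.
20 24 -25 0.2 -1 -123 ####.
20 24 -25 -0.2 1 -132 ###..
20 24 -25 -0.2 -1 -132 ##...
20 24 -40 0 1 -147 ##...
20 24 -40 0 -1 -147 ##...
20 24 -40 0.2 1 -139 ####.
20 24 -40 0.2 -1 -139 ####.
20 24 -40 -0.2 1 -148 ###..
20 24 -40 -0.2 -1 -148 ##...
25 8 -40 0 1 -112 #####
25 8 -40 0 -1 -112 #####
25 8 -40 -0.2 1 -113 #####
25 8 -40 -0.2 -1 -113 #####
25 16 -25 0 1 -114 #####
25 16 -25 0 -1 -114 #####
25 16 -25 0.2 1 -106 #####
25 16 -25 0.2 -1 -106 #####
25 16 -25 -0.2 1 -115 ####.
25 16 -25 -0.2 -1 -115 ####.
25 16 -40 0 1 -130 ####.
[... 1062 characters left out ...]
0 0.2 1 -139 ####.
30 24 -40 0.2 -1 -139 ####.
30 24 -40 -0.2 1 -147 ##...
30 24 -40 -0.2 -1 -147 ##...
35 16 -25 0 1 -106 #####
35 16 -25 0 -1 -106 #####
35 16 -25 -0.2 1 -107 ####.
35 16 -25 -0.2 -1 -107 ####.
35 16 -40 0 1 -121 ####.
35 16 -40 0 -1 -121 ####.
35 16 -40 0.2 1 -113 #####
35 16 -40 0.2 -1 -113 #####
35 16 -40 -0.2 1 -122 ####.
35 16 -40 -0.2 -1 -122 ####.
35 24 -25 0 1 -128 ####.
35 24 -25 0 -1 -128 ##...
35 24 -25 0.2 1 -120 ####.
35 24 -25 0.2 -1 -120 ####.
35 24 -25 -0.2 1 -129 ###..
35 24 -25 -0.2 -1 -129 ##...
35 24 -40 0 1 -144 ##...
35 24 -40 0 -1 -144 #....
35 24 -40 0.2 1 -136 ####.
35 24 -40 0.2 -1 -136 ####.
35 24 -40 -0.2 1 -145 ###..
35 24 -40 -0.2 -1 -145 #....
```

```bash
cat >> R.py <<'E'
GX=-32.; DEL=np.radians(4); S=1
HOFF=np.zeros(3)   # measured correction of hook in pole frame
def pose_hook(h,el,yaw=0.,world=False):
    Rpl=Rp(yaw,el); Rt=tool(Rp(yaw,el-DEL),S); hw=np.asarray(h,float) if world else P2W(h)
    g=hw+Rpl@(np.array([GX-170,-22.5,0])-HOFF); return g+Rt[:,2]*OFF,Rt
def pose_grip(p,yaw,el=0.):
    Rpl=Rp(yaw,el); Rt=tool(Rp(yaw,el-DEL),S); g=np.asarray(p,float)+Rpl@np.array([GX,0,0]); return g+Rt[:,2]*OFF,Rt
EL=np.radians(22)
E
python3 - <<'E'
from R import *
for nm,(p,R) in dict(up=pose_grip(GRIP+[0,0,120],PYAW),g=pose_grip(GRIP,PYAW),l=pose_grip(GRIP+[0,0,130],PYAW),B=pose_hook((-60,-45,240),EL),C=pose_hook((51,-45,283),EL),D=pose_hook((51,0,283),EL),E=pose_hook((-45,0,292),EL)).items():
    print(nm,np.round(p),np.round(inverse_kinematics(p,R),2))
p,R=pose_grip(GRIP+[0,0,120],PYAW); movep(p,R)
p,R=pose_grip(GRIP,PYAW); print(movel(p,R,max_speed=120,guard=15))
s=read_state();print(s["time"],s["eef_pos"],p,s["ft_force"])
import cv2
for n in("side","top"):
    c=camera(n); np.savez(f"{n}1.npz",**c)
a=np.load("side1.npz")["image"][150:250,200:330];b=np.load("top1.npz")["image"][180:280,210:340]
cv2.imwrite("pics/g1.png",np.hstack([cv2.resize(x,None,fx=3,fy=3,interpolation=2) for x in(a,b)]))
E
```

```text
up [364. 273. 160.] [-0.69  0.39 -0.06  2.06 -0.04  0.74  0.73]
g [364. 273.  40.] [-0.66  0.61 -0.1   2.12  0.01  0.46  0.69]
l [364. 273. 170.] [-0.69  0.37 -0.06  2.05 -0.05  0.77  0.73]Traceback (most recent call last):
  File "<stdin>", line 3, in <module>
    return _wrapfunc(a, 'round', decimals=decimals, out=out)
    return _wrapit(obj, method, *args, **kwds)
    result = getattr(arr, method)(*args, **kwds)
TypeError: unsupported operand type(s) for *: 'NoneType' and 'float'
```

Run:
```python
from R import *
for el in(4,12,18,22):
  for h in((-60,-45,240),(-60,-45,275),(-40,-45,250),(-40,-45,275),(-90,-45,280),(51,-45,283),(51,0,283),(-45,0,292),(-60,0,292)):
    p,R=pose_hook(h,np.radians(el)); q=inverse_kinematics(p,R); print(el,h,np.round(p),None if q is None else np.round(q,2))
```

```text
4 (-60, -45, 240) [391. -52. 207.] [-0.35  0.2   0.38  2.21 -0.11  0.75  1.68]
4 (-60, -45, 275) [391. -52. 242.] [-0.41  0.14  0.45  2.16 -0.08  0.85  1.65]
4 (-40, -45, 250) [411. -52. 217.] [-0.35  0.22  0.39  2.15 -0.12  0.79  1.69]
4 (-40, -45, 275) [411. -52. 242.] [-0.4   0.18  0.44  2.12 -0.1   0.86  1.67]
4 (-90, -45, 280) [361. -52. 247.] [-0.45  0.07  0.46  2.22 -0.04  0.86  1.61]
4 (51, -45, 283) [502. -52. 250.] [-0.32  0.33  0.39  1.9  -0.15  0.94  1.71]
4 (51, 0, 283) [502.  -8. 250.] [-0.34  0.31  0.3   1.91 -0.11  0.94  1.58]
4 (-45, 0, 292) [406.  -8. 259.] [-0.47  0.13  0.38  2.11 -0.06  0.9   1.52]
4 (-60, 0, 292) [391.  -8. 259.] [-0.48  0.1   0.38  2.15 -0.05  0.9   1.5 ]
12 (-60, -45, 240) [398. -52. 179.] [-0.33  0.2   0.36  2.32 -0.15  0.5   1.71]
12 (-60, -45, 275) [398. -52. 214.] [-0.43  0.12  0.46  2.29 -0.1   0.61  1.67]
12 (-40, -45, 250) [418. -52. 189.] [-0.34  0.21  0.37  2.27 -0.15  0.54  1.72]
12 (-40, -45, 275) [418. -52. 214.] [-0.41  0.16  0.44  2.24 -0.12  0.62  1.69]
12 (-90, -45, 280) [368. -52. 219.] [-0.49  0.05  0.5   2.34 -0.04  0.62  1.6
[... 960 characters left out ...]
 292) [405.  -8. 211.] [-0.51  0.08  0.38  2.36  0.01  0.46  1.43]
22 (-60, -45, 240) [411. -52. 147.] None
22 (-60, -45, 275) [411. -52. 182.] [-0.1   0.15  0.09  2.42 -0.03  0.27  1.58]
22 (-40, -45, 250) [431. -52. 157.] [-0.05  0.24  0.04  2.4  -0.01  0.19  1.57]
22 (-40, -45, 275) [431. -52. 182.] [-0.14  0.18  0.13  2.37 -0.07  0.28  1.62]
22 (-90, -45, 280) [381. -52. 187.] None
22 (51, -45, 283) [522. -52. 190.] [-0.25  0.31  0.28  2.17 -0.24  0.37  1.79]
22 (51, 0, 283) [522.  -8. 190.] [-0.32  0.3   0.24  2.18 -0.11  0.36  1.57]
22 (-45, 0, 292) [426.  -8. 199.] [-0.42  0.12  0.28  2.38  0.03  0.33  1.4 ]
22 (-60, 0, 292) [411.  -8. 199.] [-0.45  0.1   0.3   2.41  0.05  0.33  1.37]
```

Run:
```python
from R import *
p,R=pose_grip(GRIP+[0,0,120],PYAW); movep(p,R)
p,R=pose_grip(GRIP,PYAW); print(movel(p,R,max_speed=120,guard=15))
s=read_state();print(s["time"],s["eef_pos"],p,s["ft_force"])
import cv2
for n in("side","top"):
    c=camera(n); np.savez(f"{n}1.npz",**c)
a=np.load("side1.npz")["image"][150:250,200:330];b=np.load("top1.npz")["image"][180:280,210:340]
cv2.imwrite("pics/g1.png",np.hstack([cv2.resize(x,None,fx=3,fy=3,interpolation=2) for x in(a,b)]))
```

```text
False
2.5583 [364.72929019 273.68212098  40.86344348] [364.46377684 273.41830377  40.34555226] [-0.24091868  0.14356882  0.03001692]
```

View pics/g1.png

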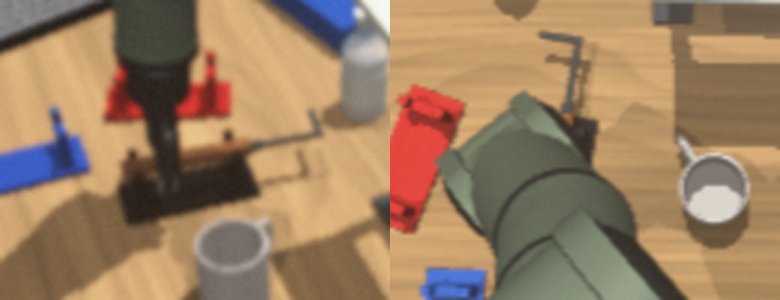

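Run:
```python
from R import *
clamp(); s0=read_state(); print(s0["finger_gap"],s0["ft_force"])
p,R=pose_grip(GRIP+[0,0,20],PYAW); movel(p,R,max_speed=60)
p,R=pose_grip(GRIP+[0,0,140],PYAW); movel(p,R,max_speed=150)
s=read_state();print(s["time"],s["eef_pos"],p,s["ft_force"],s["finger_gap"])
np.savez("home.npz",p=s0["eef_pos"],R=s0["tool_rot"])
import cv2
for n in("side","top"):
    c=camera(n); np.savez(f"{n}2.npz",**c)
a=np.load("side2.npz")["image"][130:230,220:350];b=np.load("top2.npz")["image"][160:260,210:340]
cv2.imwrite("pics/g2.png",np.hstack([cv2.resize(x,None,fx=3,fy=3,interpolation=2) for x in(a,b)]))
from H import *
h=np.array([GRIP+[0,0,140]+Rp(PYAW,0)@np.array(v) for v in((170,0,0),(170,45,0),(90,0,0))])
for n in("side2","top2"): print(n,proj(load(n+".npz"),h))
```

```text
17.214645866810994 [-1.51783773  0.61664706  5.4808314 ]
4.7167 [364.10629423 273.13625683 179.62096043] [364.46377684 273.41830377 180.34555226] [-0.09155211  0.29286645 -1.74713515] 17.001790787671368
side2 [[306.31578609 163.39646893]
 [302.96717768 156.31894874]
 [284.12987675 167.06010657]]
top2 [[268.84364642 185.52437382]
 [255.22478669 183.5632916 ]
 [264.82863053 209.59560881]]
```

View pics/g2.png

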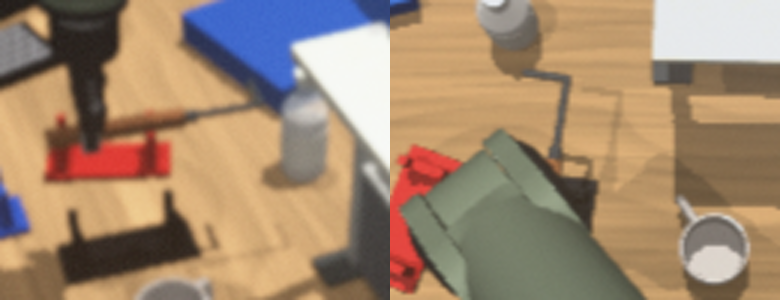

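```bash
cat > look.py <<'E'
import numpy as np,cv2
from workcell import camera
def look(k):
    for n in("side","top"):
        c=camera(n); np.savez(f"{n}{k}.npz",**c)
    a=np.load(f"side{k}.npz")["image"][130:250,300:430];b=np.load(f"top{k}.npz")["image"][110:230,280:410]
    cv2.imwrite(f"pics/v{k}.png",np.hstack([cv2.resize(x,None,fx=3,fy=3,interpolation=2) for x in(a,b)]))
E
python3 - <<'E'
from R import *
from look import look
p,R=pose_hook((-55,-45,260),np.radians(14)); movep(p,R)
s=read_state();print(s["time"],s["eef_pos"]-p,s["qpos"])
p,R=pose_hook((-5,-45,272),np.radians(20)); movel(p,R,max_speed=100,guard=12)
look(3); s=read_state();print(s["time"],s["eef_pos"]-p,s["ft_force"])
E
```

```text
6.0583 [ 0.41032276  0.81860724 -0.03537182] [-0.18321135  0.15897884  0.18135967  2.31217854 -0.05816894  0.49922275
  1.61372039]
6.8917 [-0.30312591  0.06621761  0.09674382] [-0.37043015 -0.46839492 -1.13154387]
```

View pics/v3.png

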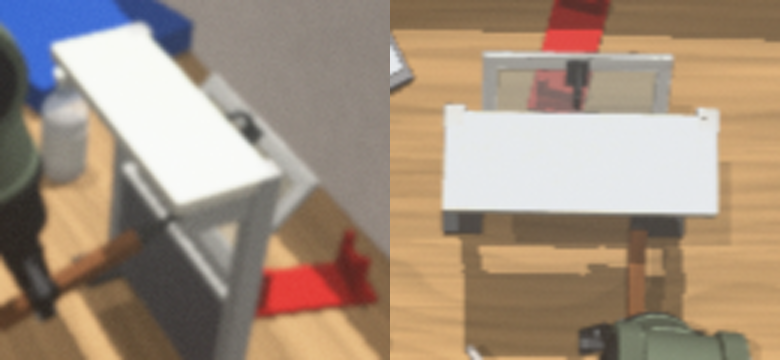

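Run:
```python
from R import *
from look import look
p,R=pose_hook((49,-47,283),np.radians(20)); print(movel(p,R,max_speed=80,guard=8))
look(4); s=read_state();print(s["time"],s["eef_pos"]-p,s["ft_force"])
b=np.load("top4.npz")["image"][115:160,300:390];import cv2
cv2.imwrite("pics/v4b.png",cv2.resize(b,None,fx=8,fy=8,interpolation=2))
from H import *
e=np.radians(20); hw=P2W((49,-47,283)); h=[hw+Rp(0,e)@np.array(v) for v in((0,-22.5,0),(0,22.5,0))]+[P2W(eye(.71))]
for n in("side4","top4"): print(n,proj(load(n+".npz"),np.array(h)))
```

```text
False
7.8333 [-0.46226774 -0.02857864 -0.09286031] [-0.23080843 -0.79561889 -0.69149423]
side4 [[388.98964516 185.32892661]
 [380.93412774 176.62296519]
 [376.71537303 172.09007032]]
top4 [[364.43423558 139.37914277]
 [350.01127437 139.11799706]
 [342.15755755 138.99339948]]
```

View pics/v4b.png

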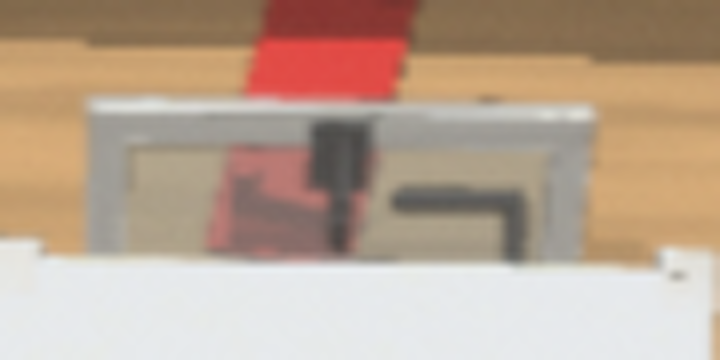

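View pics/v4.png

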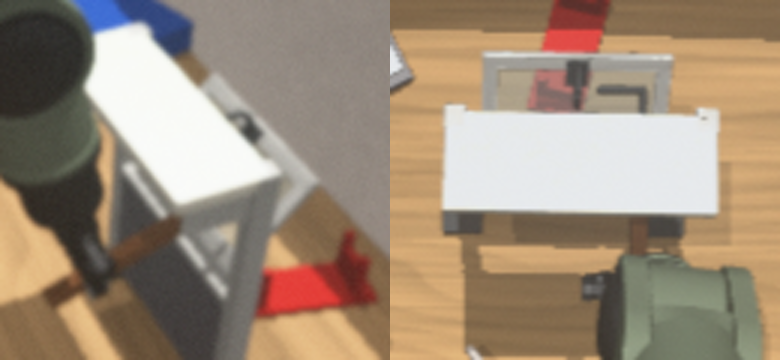

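Run:
```python
from R import *
from look import look
p,R=pose_hook((51,-47,282.5),np.radians(20)); movel(p,R,max_speed=60)
f0=read_state()["ft_force"]
p,R=pose_hook((51,0,282.5),np.radians(20)); print(movel(p,R,max_speed=50,guard=4))
look(5); s=read_state();print(s["time"],s["eef_pos"]-p,s["ft_force"]-f0,f0)
b=np.load("top5.npz")["image"][115:160,300:390];import cv2
cv2.imwrite("pics/v5b.png",cv2.resize(b,None,fx=8,fy=8,interpolation=2))
```

```text
False
9.275 [ 0.01177014 -0.36816963  0.02291381] [-0.69161636  0.04891953  0.06666505] [ 0.17863409 -0.16704727 -1.02489304]
```

View pics/v5b.png

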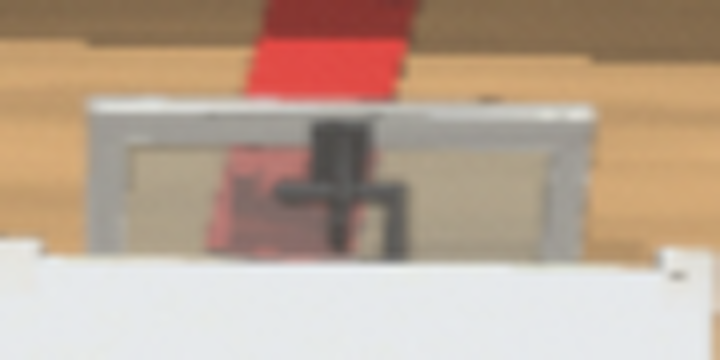

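```bash
cat > pull.py <<'E'
from R import *
from look import look
import sys
def hk(th,lead=12.5):
    el=np.radians(16+4*max(th,0)/.72); e=eye(th)-lead*np.array([np.cos(el),0,np.sin(el)]); return pose_hook(e,el)
E
python3 - <<'E'
from pull import *
for th in(.72,.60):
    p,R=hk(th); g=movel(p,R,max_speed=50,guard=30); s=read_state(); print(th,g,round(s["time"],2),np.round(s["eef_pos"]-p,1),np.round(s["ft_force"],1))
look(6)
b=np.load("top6.npz")["image"][115:160,300:390];import cv2
cv2.imwrite("pics/v6b.png",cv2.resize(b,None,fx=8,fy=8,interpolation=2))
E
```

```text
0.72 False 9.69 [-0.4 -0.  -0. ] [-0.2 -0.9 -0.8]
0.6 False 10.15 [-0.1  0.1  0.1] [ 1.1  1.  -0.3]
```

View pics/v6b.png

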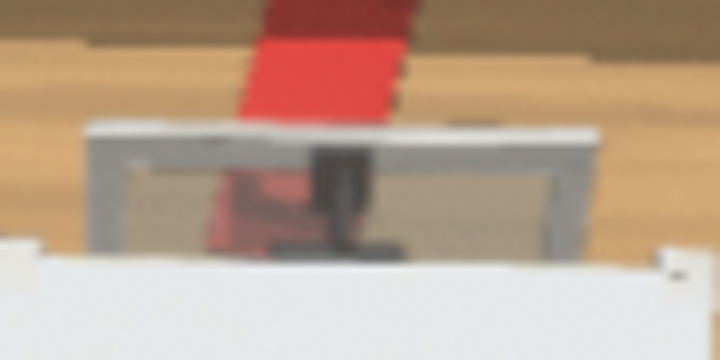

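Run:
```python
from pull import *
for th in(.48,.36,.24,.12,.05):
    p,R=hk(th); g=movel(p,R,max_speed=50,guard=30); s=read_state(); print(th,g,round(s["time"],2),np.round(s["eef_pos"]-p,1),np.round(s["ft_force"],1))
p,R=hk(-.06); g=movel(p,R,max_speed=20,guard=20); s=read_state(); print(g,round(s["time"],2),np.round(s["eef_pos"]-p,1),np.round(s["ft_force"],1))
look(7);
```

```text
0.48 False 10.71 [-0.2  0.  -0.1] [-0.1  0.5 -0.9]
0.36 False 11.16 [-0.2  0.  -0. ] [-0.2 -1.  -0.9]
0.24 False 11.61 [-0.3  0.   0. ] [-0.4  0.2 -1.2]
0.12 False 12.05 [-0.3  0.   0. ] [ 0.2 -0.1 -1.2]
0.05 False 12.37 [-0.3 -0.  -0.1] [-0.9 -0.7 -2.2]
True 12.83 [7.1 0.5 2.1] [ 5.9 -0.3 -0.8]
```

View pics/v7.png

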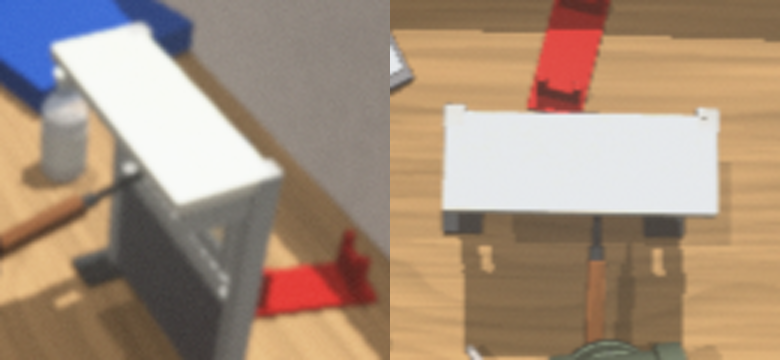

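Run:
```python
from pull import *
wait(0.2); s=read_state(); print(np.round(s["ft_force"],1), s["finger_gap"])
p,R=hk(0,12.5); print(np.round(s["eef_pos"]-p,1))
p,R=hk(0,0.5); g=movel(p,R,max_speed=30,guard=25); s=read_state(); print(g,np.round(s["eef_pos"]-p,1),np.round(s["ft_force"],1))
look(8)
h=P2W(eye(0)-.5*np.array([1,0,.3]))
from H import *
print([proj(load(f"{n}8.npz"),h+Rp(0,np.radians(16))@np.array([-60,-22.5,0])) for n in("side","top")])
print([proj(load(f"{n}8.npz"),h+Rp(0,np.radians(16))@np.array([-100,-22.5,0])) for n in("side","top")])
```

```text
[ 5.7 -0.5 -1.5] 17.0200272806867
[ 0.6  0.4 -0. ]
False [-0.2 -0.1 -0.2] [ 0.2 -0.  -0.7]
[array([339.7312113 , 190.16700036]), array([348.91106222, 182.85909131])]
[array([327.69463893, 196.40475519]), array([348.56594678, 195.72670156])]
```

View pics/v8.png

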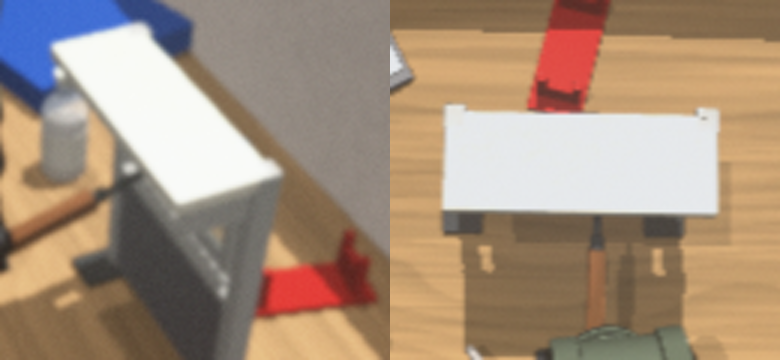

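Run:
```python
from pull import *
h0=eye(0)-.5*np.array([1,0,.3]); el=np.radians(16)
for dy in(-20,-50):
    p,R=pose_hook(h0+[0,dy,0],el); g=movel(p,R,max_speed=60,guard=6); s=read_state(); print(dy,g,round(s["time"],2),np.round(s["eef_pos"]-p,1),np.round(s["ft_force"],1))
    if g: raise SystemExit
p,R=pose_hook((-60,-50,280),np.radians(13)); print(movel(p,R,max_speed=80,guard=8))
s=read_state(); print(s["time"]); look(9)
im=np.load("side9.npz")["image"][150:260,320:430]; import cv2
cv2.imwrite("pics/v9s.png",cv2.resize(im,None,fx=5,fy=5,interpolation=2))
```

```text
-20 False 14.27 [-0.  0. -0.] [-0.1 -0.4 -0.1]
-50 False 14.92 [ 0.   0.3 -0. ] [-0.1  0.5 -1.4]
False
15.4833
```

View pics/v9.png

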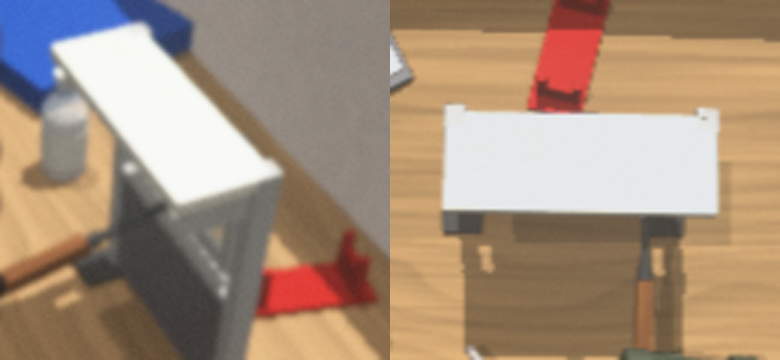

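View pics/v9s.png

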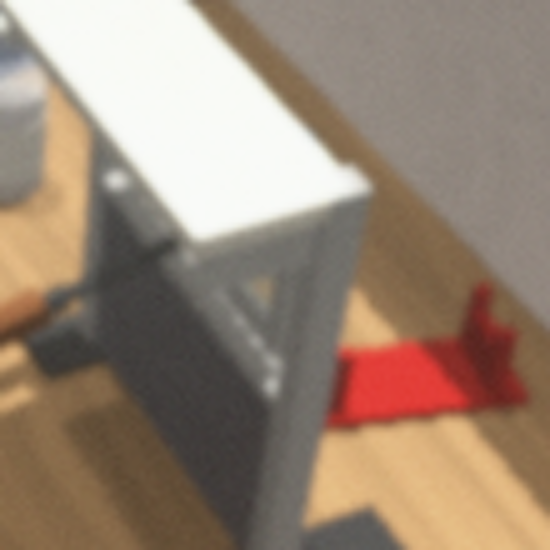

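Run:
```python
from pull import *
p,R=pose_hook((-65,-45,255),np.radians(12)); print(movel(p,R,max_speed=80,guard=15))
p,R=pose_grip(GRIP+[0,0,140],PYAW); movep(p,R)
p,R=pose_grip(GRIP+[0,0,40],PYAW); print(movel(p,R,max_speed=120,guard=15))
s=read_state(); print(s["time"],np.round(s["eef_pos"]-p,1))
import cv2
for n in("side","top"):
    c=camera(n); np.savez(f"{n}10.npz",**c)
a=np.load("side10.npz")["image"][150:250,200:330];b=np.load("top10.npz")["image"][180:280,210:340]
cv2.imwrite("pics/g10.png",np.hstack([cv2.resize(x,None,fx=3,fy=3,interpolation=2) for x in(a,b)]))
from H import *
h=np.array([GRIP+[0,0,40]+Rp(PYAW,0)@np.array(v) for v in((170,0,0),(170,45,0),(90,0,0))])
for n in("side10","top10"): print(n,proj(load(n+".npz"),h))
```

```text
False
False
18.2417 [0.3 0.1 0.5]
side10 [[306.43313009 185.42087874]
 [303.2426189  178.18247057]
 [285.35269518 189.1861721 ]]
top10 [[271.86261886 190.95473917]
 [259.14651301 189.12071045]
 [268.14359    213.46027881]]
```

View pics/g10.png

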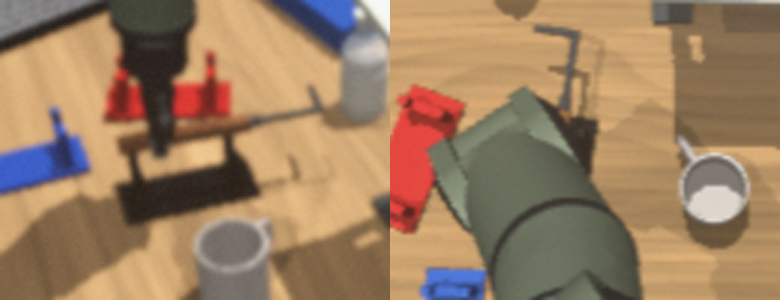

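Run:
```python
from pull import *
p,R=pose_grip(GRIP+[0,0,8],PYAW); print(movel(p,R,max_speed=80,guard=12))
p,R=pose_grip(GRIP+[0,0,0],PYAW); print(movel(p,R,max_speed=15,guard=8))
s=read_state(); print(s["time"],np.round(s["eef_pos"]-p,1),s["ft_force"])
import cv2
for n in("side","top"):
    c=camera(n); np.savez(f"{n}11.npz",**c)
a=np.load("side11.npz")["image"][150:250,200:330];b=np.load("top11.npz")["image"][180:280,210:340]
cv2.imwrite("pics/g11.png",np.hstack([cv2.resize(x,None,fx=3,fy=3,interpolation=2) for x in(a,b)]))
```

```text
False
True
19.4333 [-0.   0.   0.2] [-0.59438482 -0.80251703 10.24124544]
```

View pics/g11.png

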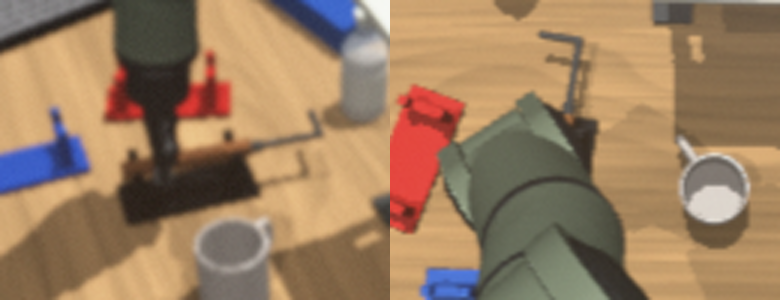

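Seated at the expected height, the same as at pickup. I'll release, back off and check.

Run:
```python
from pull import *
open_gripper(); wait(.2)
s=read_state(); R=s["tool_rot"]; p=s["eef_pos"]
movel(p+[0,0,60],R,max_speed=60,guard=15); movel(p+[0,0,190],R,max_speed=150)
q=read_state()["qpos"].copy(); q[0]-=.6
goto_joints(q); 
print(read_state()["time"],read_state()["eef_pos"],read_state()["ft_force"])
import cv2
for n in("side","top"):
    c=camera(n); np.savez(f"{n}12.npz",**c)
a=np.load("side12.npz")["image"][140:290,220:430];b=np.load("top12.npz")["image"][120:270,210:430]
cv2.imwrite("pics/g12.png",np.vstack([cv2.resize(x,(630,300) ,interpolation=2) for x in(a[:100],b[:105])]))
cv2.imwrite("pics/t12.png",np.load("top12.npz")["image"])
```

```text
23.6167 [147.28306047 430.19115206 229.29714284] [ 0.67754045 -0.447698   -0.43675248]
```

View pics/t12.png

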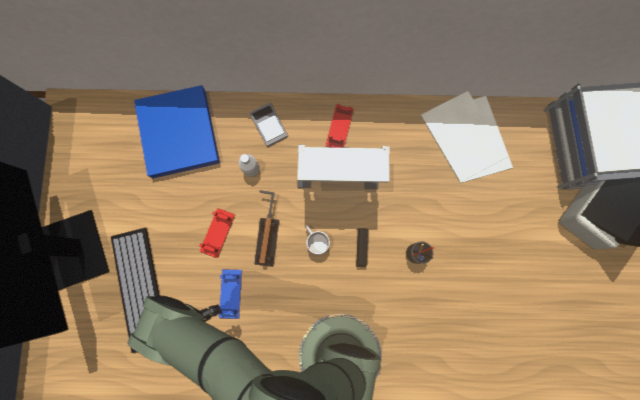

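View pics/g12.png

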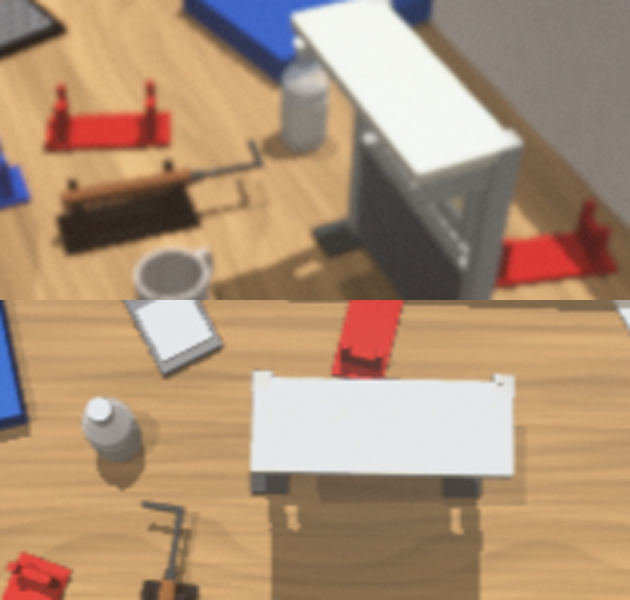

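```bash
sed -e 's/top0/top12/;s/side0/side12/' m3.py > m4.py; python3 m4.py | tail -8
```

```text
[[381.9, 384.2, 383.1, 379.4, 375.1, 372.9, 374.0, 377.8], [175.0, 170.9, 167.7, 167.2, 169.9, 174.1, 177.3, 177.6]]
top base ((394.33123779296875, 270.5432434082031), (62.78313446044922, 163.1153564453125), 85.1655044555664)
top handle ((394.1687316894531, 267.599365234375), (19.017311096191406, 149.9139862060547), 83.04158782958984)
grip proj [264.97435959 239.80894276] [272.81817518 192.68245584]
side base ((391.5067138671875, 265.8937683105469), (74.18115234375, 162.5535888671875), 85.3377685546875)
side handle ((392.58538818359375, 261.7415466308594), (34.372657775878906, 155.39291381835938), 83.2298583984375)
grip proj [261.75640414 200.0107742 ] [306.49029328 192.70767887]
elev expects
  return _methods._mean(a, axis=axis, dtype=dtype,
  ret = um.true_divide(
```

Run:
```python
from workcell import *
wait(.3); finish_job()
```

```text
the job is handed in; nothing more can be done
```

The flap is shut, the hook pole is back in both forks of its rest, and I handed the job in at about 24 s of the 61 s allowed.

**What I did:**
- I gripped the pole between the forks of its rest and put the hook sideways through the ring with no measurable contact.
- I pulled the flap along its arc at about 50 mm/s, then more slowly up to its stop.
- I centred the hook in the ring, drew it out sideways, laid the pole back, let go and moved the arm away.

**Flap:** The 20 N force guard tripped at the stop, within about 1 mm of where I expected the shut position. Unhooking did not trip its 6 N guard. In the last pictures the flap no longer leans out behind the ledge. I did not measure the final angle directly, because the ledge hides most of the flap.

**Pole:** It is about 2 mm sideways from where it started and within about 0.04 rad of the rest's direction. It touched down at the same height as at pickup.

**Bystanders:** The mug, stapler, pen cup and bottle look unmoved in the final top view.

**Choices and disagreements:**
- I sloped the pole only 16 to 20 degrees, not 30 to 35, because the arm could not reach the steeper poses. I gripped it 32 mm behind the handle's centre, with the gripper tilted 4 degrees, so that it cleared the ledge.
- The two cameras disagreed by about 5 mm on the handle's sideways position, so I relied on the top camera.
- Depth alone gave a starting flap angle of 0.67 to 0.74 rad. The flap's edges gave about 0.71, and I aimed the hook for about 0.73.

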